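# Shut the tostada bin past its spring catch

## Task

Shut the sliding lid of the tostada bin: press the spring bar along the bin's side down with a fingertip and, keeping it down, push the lid's arm along so that the lid passes over the catch, until the lid is fully home and the bar has sprung back up with the catch behind the lid. Only press and push: do not lift the lid, and leave the other things on the counter where they are.

Things in the scene. Friction and masses are not known exactly. Their poses are not given: they have to be found in the camera images.
- bin: White bin fixed to the counter, 290 long (x) x 122 wide (y) x 83 mm high. Origin on the counter under the catch tooth; x = closing direction, z up. It spans x = -165 to +125 mm; below x = -8 a deck where the lid is parked, above it the opening with tostadas. The press bar is on the side nearer the robot (-y); it closes towards the robot's right. Lipped guide rails, tops 83 mm up, 2 mm side play.
- catch (a joint): Spring catch: how far its press bar is pushed down, m; 0 = up, 0.016 = bottom stop. Springs back by itself; takes about 3 N at 0 and 9 N at 0.016. The lid passes over its tooth when it is down by more than 0.009.
- tooth (a point): Top centre of the catch tooth, a post 10 mm long (bin x = -5 to +5 mm) and 12 mm wide that rises between deck and opening and moves with the press bar. Up, its top is 77.5 mm above the counter and blocks the lid. When the lid is home it springs up 4 mm behind the lid's rear edge.
- bar_top (a point): Centre of the press bar's flat top face (moves down with the bar), 100 mm above the counter when up. A plain aluminium strip 225 mm long (along bin x, from -130 to +95 mm in the bin's frame), 28 mm wide, centred at bin y = -80 mm. Joined to the tooth; it can be pressed anywhere along its length and fingertips slide along it.
- lid: Steel sliding lid, plate 110 x 110 x 6 mm, about 0.35 kg, in the bin's rails, underside 70 mm above the counter. Origin at the centre of its underside, axes as the bin's. Parked at first with its front edge (origin + 55 mm) 8 to 45 mm short of the tooth. Slides with a few newtons. Home, it stands against the end wall, origin at bin x = +64 mm, y = 0.
- push_face (a point): Middle of the rear face (towards bin -x) of the lid's arm, over the press bar's middle line. The arm is 12 mm thick (x), 13 mm high, reaches across the bar (bin y = -32 to -96 mm), underside 105 mm and top 118 mm above the counter. A finger standing on the bar behind this face pushes the lid as it moves to +x. 19 mm ahead of the lid's origin in x: bin x = 83 mm when the lid is home.
- weight: bystander: brass scale weight, 42 mm wide, 60 mm high, standing on the robot's side of the bin; origin under its centre
- dish: bystander: white ceramic dish, 76 mm wide, 40 mm high, on the robot's side of the bin; origin under its centre
- jar: bystander: amber glass jar, 64 mm wide, 100 mm high, beyond the bin; origin under its centre
- tin: bystander: open steel cup, 72 mm wide, 85 mm high, beyond the bin; origin under its centre
- pack: bystander: stack of tostadas, 130 mm wide, 70 mm high, to the right; origin under its centre
- pack2: bystander: stack of tostadas, 120 mm wide, 50 mm high, to the left; origin under its centre
- spatula: bystander: spatula lying on the counter, to the right
Things that resemble listed ones, but are neither listed nor needed, are in the scene too. Leave any black or pink look-alike of the lid alone.

How it is judged:
On the way:
1. a finger holds the press bar down while the lid is passing over the catch tooth (value of joint catch above 0.007 m and contact force between any of the fingers, the arm and catch above 0.5 N and x of lid in the frame of bin between -0.058 and 0.05 m), for 0.2 s.
At the end, for the whole second after the job is handed in: The lid is home (within 5.5 mm of the end wall), flat in its rails and at rest, and the bar is up again (within 3 mm) with the tooth behind the lid (x of lid in the frame of bin above 0.0585 m and value of joint catch below 0.003 m and z of lid in the frame of bin below 0.076 m and angle between lid's own z axis and vertical below 0.05 rad and linear speed of lid below 0.02 m/s); the robot touches nothing.
It fails at once if the lid was lifted or tipped (by more than 8 mm or 0.15 rad) (z of lid in the frame of bin above 0.078 m or angle between lid's own z axis and vertical above 0.15 rad).
It fails at once if a bystander was moved by more than 20 mm (distance of any of weight, dish, jar, tin, pack, pack2, spatula from where it was at the start of the episode above 0.02 m).
It also fails if it takes over 38 s, if anything falls off the work surface, if the arm or the gripper's body presses on something with over 40 N, if the wrist force passes 120 N, or if a joint passes its speed limit or range.

## Robot

A 7-joint arm with a two-finger parallel gripper is mounted at the origin on the work surface. World frame = base frame: x ahead of the robot, y to its left, z up, the work surface at z = 0. Lengths are in m, angles in rad, forces in N, time in s.
With the tool pointing down it reaches from about 0.4 to 0.85 m from the base axis. Payload 4.5 kg.
Tool frame: the origin (TCP) lies midway between the tips of the shut fingers; the grasp point (between the pads) lies 19 mm behind it; z points along the fingers, y is the line along which they close (so a half turn about z gives the same grasp; the last joint's range is limited). The gripper opens to 88 mm and grips with 3 to 60 N. Pads are 18 mm wide; open, the fingers measure 123 mm over their backs; the gripper's body (75 mm by 187 mm) begins 45 mm behind the grasp point.
Start: joints at [-1.143, 0.689, -0.195, 1.565, 0.157, 0.902, -0.215], TCP at [0.24, 0.577, 0.239] pointing down, gripper open.
Joint ranges: [-3.01, 3.01], [-0.46, 2.08], [-1.47, 1.51], [0.13, 2.56], [-1, 4.14], [0.04, 2.09], [-2.66, 2.66]. Speed limits (rad/s): [2.57, 2.57, 3.14, 3.14, 3.14, 3.14, 3.14].

## Interface

Orientations are given as a unit quaternion [x, y, z, w].
In Python, from plant import r gives the robot as it stands.
- The arm moves only by the tool carry_out, never from a script. Its argument "plan" is a list of rows, each an object with "rot": the turn, a rotation vector about the tool's x, y, z in rad, a list of three; "xyz": the shift along the tool's x, y, z in m, a list of three; "grip": the closure in counts, from 0 (fully open) to 255 (shut). In form: [{"rot": [wx, wy, wz], "xyz": [dx, dy, dz], "grip": grip}, ...]. A call has 1 to 8 rows; each row is the pose to reach, as a shift and turn from the pose commanded when the call began, along the tool's axes at that moment; what a row does not reach only later rows make up. A row lasts 1/12 s, in which the tool goes at most 41.7 mm and 7.16 degrees, less where a joint would pass 70% of its speed; a pose out of reach is approached as far as the arm can. A call with a gripper value outside its range is refused whole. The fingers move at their own pace and stop on an object; "squeeze" is the grip in N (left out, the last holds). Time passes only in rows, so rows that repeat a pose let the fingers close. It gives the time, the measured TCP pose, the force, the opening and the grip force at its end, in the units of the state.
- r.get_state(): the state, without advancing time (a new reading comes with each control period).
- r.snapshot(name): name is "scene" or "top" or "wrist"; returns the picture (400x640x3 uint8, red, green, blue); there is no depth.
- r.camera_params(name): a dict with "fx", "fy", "cx", "cy" (pixels), "position" and "attitude" of the camera in the world; the wrist camera has in their place "hand_eye" (4x4, takes a point from camera to tool coordinates, whose origin is the TCP and whose axes are the flange's). Camera axes: x right, y down, z forward; pixel columns grow to the right and rows downward; lengths in m; the calibration is good to about 2 mm. A picture is of the moment at which its call begins: read the wrist's pose just before it. camera_params takes no time and is no camera call.
- r.finish_job(): hands the job in; it is judged then, once.
The state is a dict: "clock": time; "q": joint angles; "qd": joint speeds; "joint_torque": joint torques, N m; "tool_pos": TCP position; "eef_rot": TCP orientation; "contact_force": force on the tool from outside, world axes, zero at the start; "moment": the same for the moment, N m; "opening": opening from 0.0 (shut) to 1.0 (fully open); "finger_force": force on a finger pad.
Only numpy, scipy, OpenCV 4.12 (cv2) and the standard library are available. Lean on these libraries where they do the work, as an engineer would, in place of code of your own. Each camera call takes 0.05 s, during which the arm holds its last target. There are 200 camera calls.

## Working session

There is one attempt and no reset: what is moved stays moved. The work goes in short steps, Python scripts to look and compute and a tool call to move; the robot and the scene stay as the last step left them, time stands still between calls to the robot, and variables do not carry over. Pictures are saved under pics/ and viewed, at most 10 in all, crops included, and the job is handed in when it is done.

Besides the shell and the picture viewer there is one more tool, called as name(argument=value, ...), one argument or row to a line, values as JSON. carry_out: Moves the arm, as the interface text tells. Its arguments: {"type":"object","properties":{"plan":{"type":"array"},"squeeze":{"type":"number"}},"required":["plan"]}

```bash
mkdir -p pics
python3 - <<'E'
from plant import r
import cv2
s=r.get_state();print(s)
for n in("scene","top"):
    cv2.imwrite(f"pics/{n}0.png",cv2.cvtColor(r.snapshot(n),cv2.COLOR_RGB2BGR));print(r.camera_params(n))
E
```

```text
{'clock': 0.0, 'q': array([-1.14322502,  0.69001269, -0.19449278,  1.56632385,  0.15732572,
        0.90247406, -0.2151102 ]), 'qd': array([ 1.74219888e-03, -5.44142902e-04, -1.08627073e-03, -7.70439481e-05,
        8.77753001e-04,  2.74204710e-04,  5.77466373e-05]), 'joint_torque': array([ 7.19655909e-04, -5.27557218e+01, -1.26632206e+00, -1.53422678e+01,
       -5.25220740e-02,  6.54026109e-03,  1.70827293e-04]), 'tool_pos': array([0.23961994, 0.57657258, 0.23789695]), 'eef_rot': array([ 1.95581054e-01,  9.80687116e-01, -9.07099126e-04, -1.00092859e-04]), 'contact_force': array([-1.03079282,  0.01813606,  0.20266968]), 'moment': array([-0.03885121, -0.06108446,  0.0622377 ]), 'finger_force': 0.0, 'opening': 1.0024241736366868}
{'fx': 381.57455444359965, 'fy': 381.57455444359965, 'cx': 315.8624157856313, 'cy': 191.4691204950391, 'position': array([ 0.96691276, -0.83631523,  0.94487472]), 'attitude': array([ 0.88695265,  0.22270974, -0.08859335, -0.39479944])}
{'fx': 368.75761702522954, 'fy': 368.75761702522954, 'cx': 323.50387363003944, 'cy': 201.7109532050985, 'position': array([0.38511346, 0.00654609, 1.25612286]), 'attitude': array([ 0.70987438, -0.70168158,  0.0512189 , -0.03313529])}
```

View pics/top0.png

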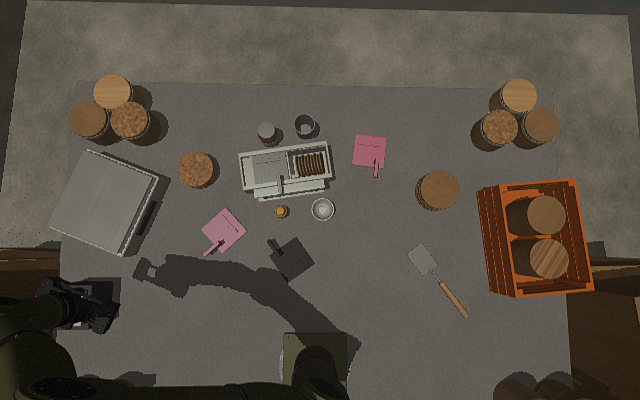

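View pics/scene0.png

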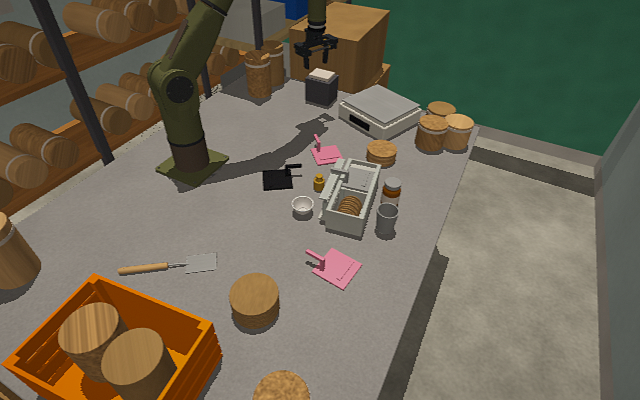

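Top view: bin at about (285,170), lid parked on the left, arm of the lid at (281,183), bar along the lower edge; weight at (281,211), dish at (322,209). I'll enlarge it.

Run:
```python
import cv2
a=cv2.imread("pics/top0.png")[135:215,230:340]
cv2.imwrite("pics/crop.png",cv2.resize(a,None,fx=7,fy=7,interpolation=cv2.INTER_CUBIC))
```

```text
(no output)
```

View pics/crop.png

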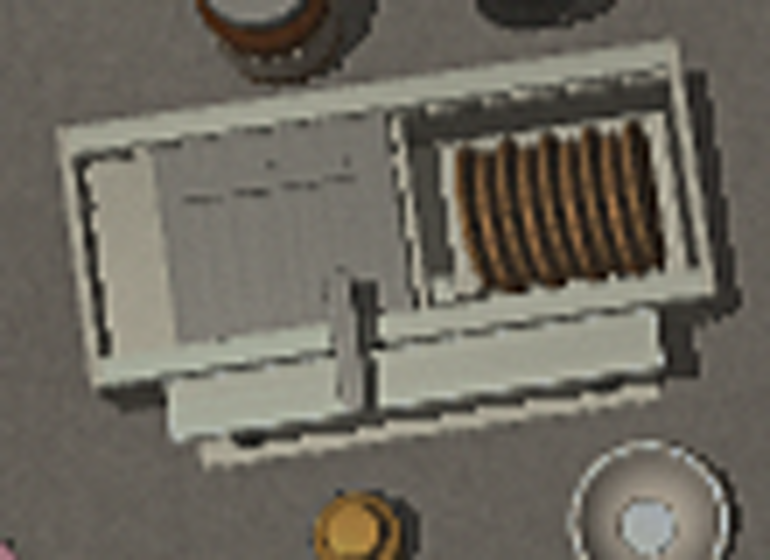

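The crop shows the bin's rim corners at crop px (57,130), (677,40), (713,292), (93,388), the bar corners at (168,380), (655,310), (663,368), (172,440), and the arm's top at x≈335–360, y≈275–403.

```bash
cat > h.py <<'E'
from plant import r
import numpy as np, cv2
from scipy.spatial.transform import Rotation as R
def rays(P,px,pos,M,z):
    px=np.atleast_2d(np.array(px,float))
    d=np.c_[(px[:,0]-P['cx'])/P['fx'],(px[:,1]-P['cy'])/P['fy'],np.ones(len(px))]@M.T
    return pos+d*((z-pos[2])/d[:,2])[:,None]
def top(px,z):
    P=r.camera_params("top"); return rays(P,px,P['position'],R.from_quat(P['attitude']).as_matrix(),z)[:,:2]
E
python3 - <<'E'
from h import *
c=lambda L:np.array(L,float)/7+[230,135]-0.43
W=top(c([(57,130),(677,40),(713,292),(93,388)]),.083)
B=top(c([(168,380),(655,310),(663,368),(172,440)]),.100)
wb=np.array([[-.165,.061],[.125,.061],[.125,-.061],[-.165,-.061]])
bb=np.array([[-.13,-.066],[.095,-.066],[.095,-.094],[-.13,-.094]])
print(W,B)
for w,m in((W,wb),(B,bb),(np.r_[W,B],np.r_[wb,bb])):
    a=m-m.mean(0);b=w-w.mean(0)
    th=np.arctan2((a[:,0]*b[:,1]-a[:,1]*b[:,0]).sum(),(a*b).sum())
    Q=np.array([[np.cos(th),-np.sin(th)],[np.sin(th),np.cos(th)]])
    t=w.mean(0)-Q@m.mean(0)
    print(th,t,np.abs(m@Q.T+t-w).max(0))
A=top(c([(336,340),(338,403),(360,400)]),.118); L=top(c([(152,150),(176,345),(385,112),(410,310)]),.076)
print("arm",(A-t)@Q,"lid",(L-t)@Q)
print("w,d",top(c([(350,530)]),.06),top(c([(650,515)]),.04))
for n,p in(("rear end of bar",[-.12,-.08]),("bar_top0",[0,-.08]),("home",[.083,-.08])):print(n,Q@p+t)
s=r.get_state();print(R.from_quat(s['eef_rot']).as_matrix(),r.camera_params("wrist"))
E
```

```text
[[ 0.68066176  0.25650325]
 [ 0.72849861 -0.02987181]
 [ 0.60916422 -0.04760327]
 [ 0.56035022  0.23561973]] [[ 0.56192782  0.1988026 ]
 [ 0.59721073 -0.02049212]
 [ 0.57058176 -0.02439132]
 [ 0.53467818  0.19612595]]
-1.4039646320146202 [0.64798988 0.08393966] [0.00057005 0.00185114]
-1.4109138367718215 [0.64786534 0.08297065] [0.00062058 0.00200268]
-1.4057741824945518 [0.64792089 0.08366232] [0.00121283 0.00225154]
arm [[-0.04918179 -0.06245012]
 [-0.05226842 -0.09065822]
 [-0.042445   -0.09079224]] lid [[-0.12406073  0.04674068]
 [-0.12525047 -0.04600737]
 [-0.01456994  0.04870814]
 [-0.01647858 -0.04590781]]
w,d [[0.49885074 0.11910159]] [[ 0.50966701 -0.02052758]]
rear end of bar [0.54929481 0.18889015]
bar_top0 [0.56900771 0.07052038]
home [ 0.58264247 -0.01135204]
[[-9.23501744e-01  3.83593847e-01 -5.38208064e-04]
 [ 3.83594214e-01  9.23500471e-01 -1.53602993e-03]
 [-9.21762302e-05 -1.62497982e-03 -9.99998675e-01]] {'fx': 328.6932581661769, 'fy': 328.6932581661769, 'cx': 316.33565587452847, 'cy': 193.67833124135245, 'hand_eye': array([[-2.39066270e-04, -9.49862108e-01, -3.12669024e-01,
         8.20216380e-02],
       [ 9.99999971e-01, -2.27368809e-04, -7.38712352e-05,
        -1.90120537e-05],
       [-9.23696347e-07, -3.12669032e-01,  9.49862135e-01,
        -1.46176110e-01],
       [ 0.00000000e+00,  0.00000000e+00,  0.00000000e+00,
         1.00000000e+00]])}
```

The fit is good to about 2 mm: lid origin at bin x ≈ -70 mm, push face ≈ -50 mm. Plan: fingers shut with tool y along the bar (35 mm along it, 18 mm across), and land at bin x ≈ -90 mm.

```bash
cat >> h.py <<'E'
th=-1.4058;t=np.array([.6479,.0837]);Q=np.array([[np.cos(th),-np.sin(th)],[np.sin(th),np.cos(th)]])
def go(bx,by,z):
    s=r.get_state();M=R.from_quat(s['eef_rot'])
    w=np.r_[Q@[bx,by]+t,z]
    b=np.c_[Q@[-1,0],[0,0]] if 0 else None
    y=np.r_[Q@[-1,0],0];zz=np.array([0,0,-1.]);T=R.from_matrix(np.c_[np.cross(y,zz),y,zz])
    print("clock",s['clock'],"bin now",(s['tool_pos'][:2]-t)@Q,s['tool_pos'][2],"shift",M.inv().apply(w-s['tool_pos']).round(4),"rot",(M.inv()*T).as_rotvec().round(4),"F",s['contact_force'].round(2),s['opening'])
E
python3 -c "
from h import *
go(-.095,-.08,.2)"
```

```text
clock 0.1 bin now [-0.55330014 -0.32177163] 0.23799399923098302 shift [-0.4479 -0.2604  0.0385] rot [-1.600e-03 -4.000e-04 -5.587e-01] F [-0.22 -0.1  -0.63] 1.0034536852513805
```

carry_out(
  plan=[
    {"rot": [-0.0016,-0.0004,-0.5587],"xyz": [-0.448,-0.26,0.0],"grip": 255},
    {"rot": [-0.0016,-0.0004,-0.5587],"xyz": [-0.448,-0.26,0.0],"grip": 255},
    {"rot": [-0.0016,-0.0004,-0.5587],"xyz": [-0.448,-0.26,0.0],"grip": 255},
    {"rot": [-0.0016,-0.0004,-0.5587],"xyz": [-0.448,-0.26,0.0],"grip": 255},
    {"rot": [-0.0016,-0.0004,-0.5587],"xyz": [-0.448,-0.26,0.0],"grip": 255},
    {"rot": [-0.0016,-0.0004,-0.5587],"xyz": [-0.448,-0.26,0.0],"grip": 255},
    {"rot": [-0.0016,-0.0004,-0.5587],"xyz": [-0.448,-0.26,0.0],"grip": 255},
    {"rot": [-0.0016,-0.0004,-0.5587],"xyz": [-0.448,-0.26,0.0],"grip": 255},
  ],
)

```text
clock: 0.77
tool_pos: [0.4426, 0.31, 0.2385]
eef_rot: [-0.082, 0.997, 0.001, 0.0]
contact_force: [-0.6, 0.6, 0.1]
opening: 0.419
finger_force: 0.0
```

```bash
python3 -c "
from h import *
go(-.095,-.08,.2)"
```

```text
clock 0.7667 bin now [-0.25693848 -0.16530517] 0.23850556123404096 shift [-0.0853 -0.162   0.0383] rot [0.0011 0.0003 0.    ] F [-0.63  0.63  0.12] 0.41931842534311053
```

carry_out(
  plan=[
    {"rot": [0,0,0],"xyz": [-0.085,-0.16,0.038],"grip": 255},
    {"rot": [0,0,0],"xyz": [-0.085,-0.16,0.038],"grip": 255},
    {"rot": [0,0,0],"xyz": [-0.085,-0.16,0.038],"grip": 255},
    {"rot": [0,0,0],"xyz": [-0.085,-0.16,0.038],"grip": 255},
    {"rot": [0,0,0],"xyz": [-0.085,-0.16,0.038],"grip": 255},
    {"rot": [0,0,0],"xyz": [-0.085,-0.16,0.038],"grip": 255},
    {"rot": [0,0,0],"xyz": [-0.085,-0.16,0.038],"grip": 255},
    {"rot": [0,0,0],"xyz": [-0.085,-0.16,0.038],"grip": 255},
  ],
)

```text
clock: 1.43
tool_pos: [0.551, 0.1699, 0.2006]
eef_rot: [-0.083, 0.997, 0.001, -0.0]
contact_force: [0.5, 0.8, 1.1]
opening: 0.005
finger_force: 0.0
```

```bash
python3 -c "
from h import *
go(-.093,-.08,.115)
cv2.imwrite('pics/w1.png',cv2.cvtColor(r.snapshot('wrist'),cv2.COLOR_RGB2BGR))"
```

```text
clock 1.4333 bin now [-0.10094018 -0.08142821] 0.20058796484913383 shift [-0.0014 -0.0082  0.0856] rot [0.003  0.0002 0.0019] F [0.47 0.76 1.07] 0.005161955979887478
```

View pics/w1.png

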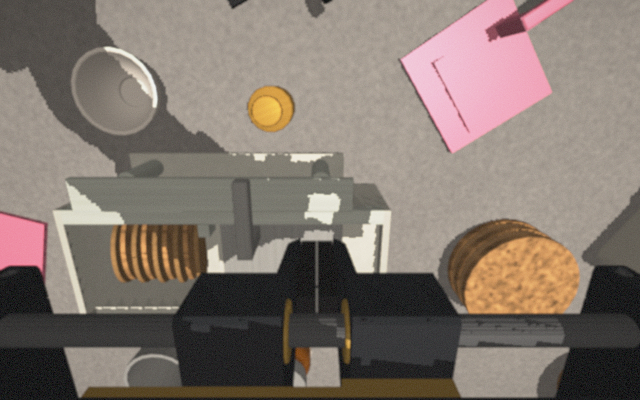

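The wrist view shows the bar (rows ~178–208, cols ~68–352), the lid's arm at cols 232–250, and the shut fingertips at (317,243). I check this by reprojecting the estimate.

Run:
```python
from h import *
s=r.get_state();P=r.camera_params("wrist");H=P['hand_eye']
T=np.eye(4);T[:3,:3]=R.from_quat(s['eef_rot']).as_matrix();T[:3,3]=s['tool_pos'];C=T@H
for n,px,z in(("bar",[(68,178),(352,178),(353,209)],.1),("arm top",[(232,180),(250,180),(234,258),(258,258)],.118),("rim outer",[(390,210),(55,210)],.083)):
    w=rays(P,px,C[:3,3],C[:3,:3],z)[:,:2]; print(n,((w-t)@Q).round(4).tolist())
```

```text
bar [[0.091, -0.0945], [-0.1299, -0.0949], [-0.1316, -0.0691]]
arm top [[-0.041, -0.0982], [-0.054, -0.0982], [-0.0377, -0.0347], [-0.0565, -0.0348]]
rim outer [[-0.1656, -0.0617], [0.122, -0.0612]]
```

Both views agree to about 2 mm. Descending.

carry_out(
  plan=[
    {"rot": [0.003,0,0.002],"xyz": [-0.001,-0.006,0.035],"grip": 255},
    {"rot": [0.003,0,0.002],"xyz": [-0.001,-0.006,0.07],"grip": 255},
    {"rot": [0.003,0,0.002],"xyz": [-0.001,-0.006,0.09],"grip": 255},
    {"rot": [0.003,0,0.002],"xyz": [-0.001,-0.006,0.094],"grip": 255},
    {"rot": [0.003,0,0.002],"xyz": [-0.001,-0.006,0.094],"grip": 255},
    {"rot": [0.003,0,0.002],"xyz": [-0.001,-0.006,0.094],"grip": 255},
  ],
)

```text
clock: 1.98
tool_pos: [0.5542, 0.1644, 0.1077]
eef_rot: [-0.082, 0.997, -0.0, 0.001]
contact_force: [-0.3, 0.3, 1.2]
opening: 0.006
finger_force: 0.0
```

```bash
python3 -c "
from h import *
go(-.093,-.08,.086)"
```

```text
clock 1.9833 bin now [-0.09495518 -0.07914104] 0.10774048151815965 shift [ 0.0009 -0.0019  0.0217] rot [-0.0004  0.0025 -0.0001] F [-0.3   0.27  1.23] 0.0059553643899180955
```

Press down about 14 mm below the bar's up height.

carry_out(
  plan=[
    {"rot": [0,0,0],"xyz": [0.001,0,0.006],"grip": 255},
    {"rot": [0,0,0],"xyz": [0.001,0,0.01],"grip": 255},
    {"rot": [0,0,0],"xyz": [0.001,0,0.014],"grip": 255},
    {"rot": [0,0,0],"xyz": [0.001,0,0.018],"grip": 255},
    {"rot": [0,0,0],"xyz": [0.001,0,0.022],"grip": 255},
    {"rot": [0,0,0],"xyz": [0.001,0,0.022],"grip": 255},
    {"rot": [0,0,0],"xyz": [0.001,0,0.022],"grip": 255},
  ],
)

```text
clock: 2.57
tool_pos: [0.5542, 0.1637, 0.0858]
eef_rot: [-0.082, 0.997, 0.0, 0.002]
contact_force: [-1.0, 1.4, 8.2]
opening: 0.007
finger_force: 4.2
```

```bash
python3 -c "
from h import *
go(-.06,-.08,.086)"
```

```text
clock 2.5667 bin now [-0.09430962 -0.07931295] 0.0857526171899678 shift [ 0.0006 -0.0343 -0.0003] rot [ 0.      0.0041 -0.0018] F [-0.98  1.36  8.21] 0.007127714973821889
```

8.2 N at z = 0.086 means the bar is about 14 mm down. Pushing.

carry_out(
  plan=[
    {"rot": [0,0.004,0],"xyz": [0.0005,-0.008,0],"grip": 255},
    {"rot": [0,0.004,0],"xyz": [0.0005,-0.016,0],"grip": 255},
    {"rot": [0,0.004,0],"xyz": [0.0005,-0.024,0],"grip": 255},
    {"rot": [0,0.004,0],"xyz": [0.0005,-0.032,0],"grip": 255},
    {"rot": [0,0.004,0],"xyz": [0.0005,-0.04,0],"grip": 255},
    {"rot": [0,0.004,0],"xyz": [0.0005,-0.048,0],"grip": 255},
    {"rot": [0,0.004,0],"xyz": [0.0005,-0.056,0],"grip": 255},
    {"rot": [0,0.004,0],"xyz": [0.0005,-0.064,0],"grip": 255},
  ],
)

```text
clock: 3.23
tool_pos: [0.5645, 0.1043, 0.0864]
eef_rot: [-0.083, 0.997, 0.003, 0.001]
contact_force: [-1.3, 7.7, 7.5]
opening: 0.004
finger_force: 4.7
```

```bash
python3 -c "
from h import *
go(0.05,-.08,.086)
cv2.imwrite('pics/w2.png',cv2.cvtColor(r.snapshot('wrist'),cv2.COLOR_RGB2BGR))"
```

```text
clock 3.2333 bin now [-0.03405359 -0.07885344] 0.0864279779957133 shift [ 0.0013 -0.0841 -0.    ] rot [0.0054 0.0031 0.0012] F [-1.33  7.68  7.48] 0.0041857804202954044
```

View pics/w2.png

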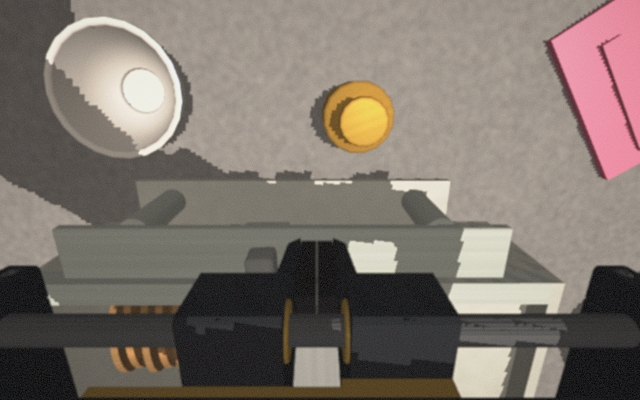

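The arm (cols 246–276, row 260) sits directly ahead of the finger, and the lid is moving at ~8 N push with its front edge already past the tooth. Continuing.

carry_out(
  plan=[
    {"rot": [0.003,0.003,0],"xyz": [0.001,-0.008,0.0005],"grip": 255},
    {"rot": [0.003,0.003,0],"xyz": [0.001,-0.016,0.0005],"grip": 255},
    {"rot": [0.003,0.003,0],"xyz": [0.001,-0.024,0.0005],"grip": 255},
    {"rot": [0.003,0.003,0],"xyz": [0.001,-0.032,0.0005],"grip": 255},
    {"rot": [0.003,0.003,0],"xyz": [0.001,-0.04,0.0005],"grip": 255},
    {"rot": [0.003,0.003,0],"xyz": [0.001,-0.048,0.0005],"grip": 255},
    {"rot": [0.003,0.003,0],"xyz": [0.001,-0.056,0.0005],"grip": 255},
    {"rot": [0.003,0.003,0],"xyz": [0.001,-0.064,0.0005],"grip": 255},
  ],
)

```text
clock: 3.95
tool_pos: [0.5743, 0.0411, 0.0861]
eef_rot: [-0.083, 0.997, 0.001, 0.0]
contact_force: [0.1, 8.1, 7.6]
opening: 0.004
finger_force: 4.8
```

```bash
python3 -c "
from h import *
go(0.066,-.08,.086)"
```

```text
clock 3.95 bin now [ 0.02992234 -0.07961377] 0.08605261013073992 shift [ 0.0004 -0.0361 -0.    ] rot [0.0021 0.0005 0.0014] F [0.08 8.11 7.59] 0.004475499814726209
```

carry_out(
  plan=[
    {"rot": [0,0,0],"xyz": [0,-0.008,0],"grip": 255},
    {"rot": [0,0,0],"xyz": [0,-0.016,0],"grip": 255},
    {"rot": [0,0,0],"xyz": [0,-0.022,0],"grip": 255},
    {"rot": [0,0,0],"xyz": [0,-0.026,0],"grip": 255},
    {"rot": [0,0,0],"xyz": [0,-0.029,0],"grip": 255},
    {"rot": [0,0,0],"xyz": [0,-0.031,0],"grip": 255},
  ],
)

```text
clock: 4.45
tool_pos: [0.5792, 0.0101, 0.0861]
eef_rot: [-0.083, 0.997, 0.001, -0.0]
contact_force: [-1.0, 7.7, 8.3]
opening: 0.008
finger_force: 4.7
```

```bash
python3 -c "
from h import *
go(0.066,-.08,.086)"
```

```text
clock 4.45 bin now [ 0.06133967 -0.07987521] 0.08606545980436586 shift [ 0.0001 -0.0047  0.0001] rot [ 0.0014 -0.      0.0007] F [-1.02  7.67  8.25] 0.007503208041683158
```

Push on gently until the force rises against the end wall.

carry_out(
  plan=[
    {"rot": [0,0,0],"xyz": [0,-0.002,0],"grip": 255},
    {"rot": [0,0,0],"xyz": [0,-0.004,0],"grip": 255},
    {"rot": [0,0,0],"xyz": [0,-0.006,0],"grip": 255},
    {"rot": [0,0,0],"xyz": [0,-0.006,0],"grip": 255},
  ],
)

```text
clock: 4.78
tool_pos: [0.5801, 0.0041, 0.0861]
eef_rot: [-0.083, 0.997, 0.001, -0.0]
contact_force: [-0.9, 6.8, 7.8]
opening: 0.006
finger_force: 4.9
```

```bash
python3 -c "
from h import *
go(0.066,-.08,.086)"
```

```text
clock 4.7833 bin now [ 0.06742751 -0.07991139] 0.08607480268632217 shift [0.0001 0.0014 0.0001] rot [ 0.001  -0.0002  0.0008] F [-0.86  6.83  7.83] 0.006019047649066119
```

carry_out(
  plan=[
    {"rot": [0,0,0],"xyz": [0,-0.002,0],"grip": 255},
    {"rot": [0,0,0],"xyz": [0,-0.004,0],"grip": 255},
    {"rot": [0,0,0],"xyz": [0,-0.005,0],"grip": 255},
    {"rot": [0,0,0],"xyz": [0,-0.005,0],"grip": 255},
  ],
)

```text
clock: 5.12
tool_pos: [0.5805, 0.0026, 0.0863]
eef_rot: [-0.084, 0.996, 0.003, -0.0]
contact_force: [-2.0, 11.8, 9.9]
opening: 0.006
finger_force: 7.9
```

```bash
python3 -c "
from h import *
go(0.066,-.08,.086)
cv2.imwrite('pics/w3.png',cv2.cvtColor(r.snapshot('wrist'),cv2.COLOR_RGB2BGR))"
```

```text
clock 5.1167 bin now [ 0.06893509 -0.07981344] 0.0863371475220942 shift [0.0002 0.0029 0.0004] rot [0.0051 0.0002 0.0035] F [-2.04 11.8   9.95] 0.005839871730289079
```

View pics/w3.png

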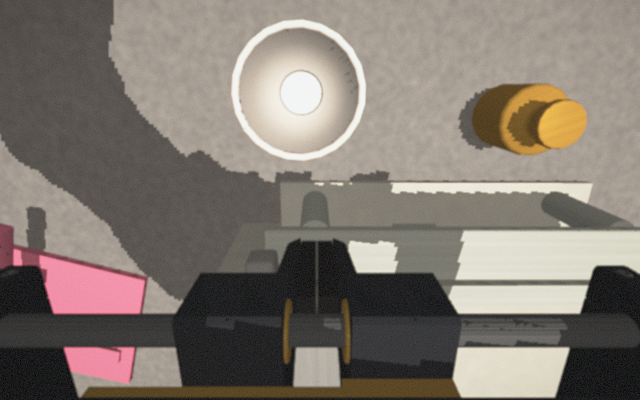

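The arm (cols 246–276) is at the bar's end, and the lid stopped with the force rising to 12 N: it's against the end wall. One firmer push, then back off, rise, and check.

carry_out(
  plan=[
    {"rot": [0,0,0],"xyz": [0,-0.003,0],"grip": 255},
    {"rot": [0,0,0],"xyz": [0,-0.004,0],"grip": 255},
    {"rot": [0,0,0],"xyz": [0,-0.004,0],"grip": 255},
  ],
)

```text
clock: 5.42
tool_pos: [0.5805, 0.0024, 0.0864]
eef_rot: [-0.086, 0.996, 0.005, -0.0]
contact_force: [-4.2, 18.7, 11.0]
opening: 0.002
finger_force: 11.5
```

carry_out(
  plan=[
    {"rot": [0,0,0],"xyz": [0,0.006,0],"grip": 255},
    {"rot": [0,0,0],"xyz": [0,0.014,0],"grip": 255},
    {"rot": [0,0,0],"xyz": [0,0.02,0],"grip": 255},
    {"rot": [0,0,0],"xyz": [0,0.02,-0.007],"grip": 255},
    {"rot": [0,0,0],"xyz": [0,0.02,-0.014],"grip": 255},
    {"rot": [0,0,0],"xyz": [0,0.02,-0.03],"grip": 255},
    {"rot": [0,0,0],"xyz": [0,0.02,-0.06],"grip": 255},
    {"rot": [0,0,0],"xyz": [0,0.02,-0.09],"grip": 255},
  ],
)

```text
clock: 6.08
tool_pos: [0.5759, 0.0104, 0.1746]
eef_rot: [-0.081, 0.997, -0.003, -0.004]
contact_force: [1.2, -0.3, 0.0]
opening: 0.008
finger_force: 0.0
```

carry_out(
  plan=[
    {"rot": [0,0,0],"xyz": [0.04,0,-0.02],"grip": 255},
    {"rot": [0,0,0],"xyz": [0.08,0,-0.04],"grip": 255},
    {"rot": [0,0,0],"xyz": [0.11,0,-0.05],"grip": 255},
    {"rot": [0,0,0],"xyz": [0.14,0,-0.05],"grip": 255},
    {"rot": [0,0,0],"xyz": [0.14,0,-0.05],"grip": 255},
    {"rot": [0,0,0],"xyz": [0.14,0,-0.05],"grip": 255},
  ],
)

```text
clock: 6.58
tool_pos: [0.4377, -0.0125, 0.2257]
eef_rot: [-0.081, 0.997, -0.003, -0.003]
contact_force: [0.9, -0.3, 1.8]
opening: 0.009
finger_force: 0.0
```

Run:
```python
from h import *
go(0,-.08,.1)
cv2.imwrite('pics/w4.png',cv2.cvtColor(r.snapshot('wrist'),cv2.COLOR_RGB2BGR))
a=cv2.cvtColor(r.snapshot('scene'),cv2.COLOR_RGB2BGR)[145:245,285:415]
cv2.imwrite('pics/s4.png',cv2.resize(a,None,fx=6,fy=6,interpolation=cv2.INTER_CUBIC))
```

```text
clock 6.5833 bin now [ 0.06033765 -0.22310049] 0.22567402882227425 shift [-0.1438  0.0614  0.1244] rot [-0.0056 -0.0068 -0.0024] F [ 0.89 -0.26  1.79] 0.00853945532673252
```

View pics/w4.png

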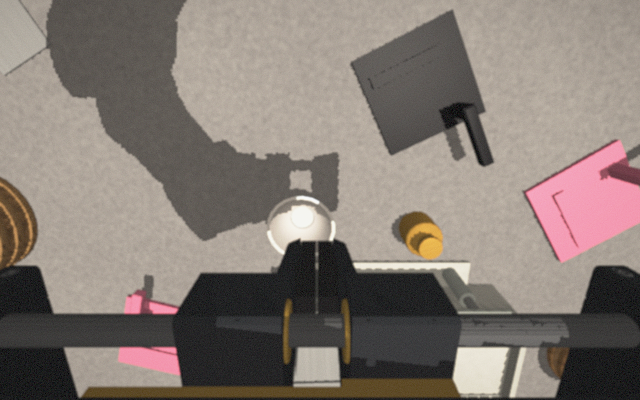

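View pics/s4.png

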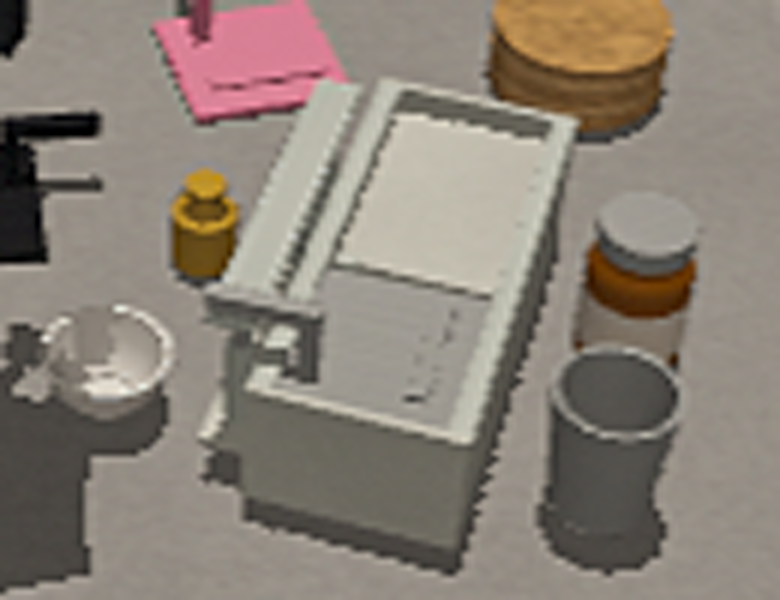

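The scene crop shows the lid covering the opening up to the end wall, with its rear edge from crop (340,265) to (490,297) and the bar's rear corner at about (315,82). Bystanders are in place. I check the numbers by ray casting.

Run:
```python
from h import *
P=r.camera_params("scene");M=R.from_quat(P['attitude']).as_matrix()
c=lambda L:np.array(L,float)/6+[285,145]-.42
print("lid rear",((rays(P,c([(340,265),(490,297)]),P['position'],M,.076)[:,:2]-t)@Q).round(4).tolist())
def pj(b,z):
    d=(np.r_[Q@b+t,z]-P['position'])@M; return ((np.array([P['fx']*d[0]/d[2]+P['cx'],P['fy']*d[1]/d[2]+P['cy']])+.42-[285,145])*6).round(0)
for z in(.1,.086):print("bar corners px",z,pj([-.13,-.094],z),pj([-.13,-.066],z))
print("rim check",pj([-.165,-.061],.083),pj([.125,.061],.083))
```

```text
lid rear [[0.005, -0.043], [0.0029, 0.0438]]
bar corners px 0.1 [321.  78.] [365.  87.]
bar corners px 0.086 [320.  96.] [364. 105.]
rim check [386.  78.] [472. 444.]
```

The bar is up (corner seen at row ~80, expected 78 up and 96 down). The lid's rear reading is a few mm off, so I take one more look from the top camera.

Run:
```python
from h import *
a=cv2.cvtColor(r.snapshot('top'),cv2.COLOR_RGB2BGR)[135:215,230:340]
cv2.imwrite("pics/t5.png",cv2.resize(a,None,fx=7,fy=7,interpolation=cv2.INTER_CUBIC))
```

```text
(no output)
```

View pics/t5.png

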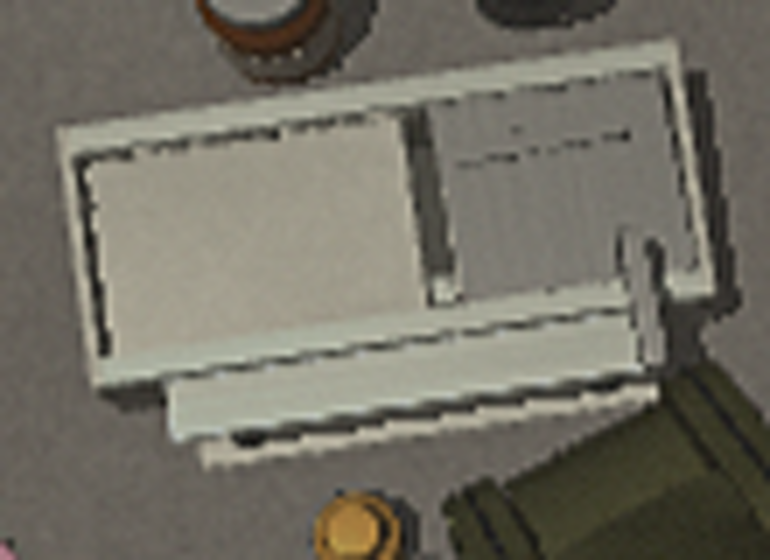

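The lid sits against the end wall, with its rear edge at (430,110)–(460,300) and a white post showing behind it at (443,290). The bar's corners are exactly where they were when it was up.

```bash
python3 -c "
from plant import r
print(r.finish_job())"
```

```text
the job is handed in; nothing more can be done
None
```

The lid is shut against the end wall, the bar is back up with the catch behind the lid, no bystander was seen to move, and the job was handed in at about 6.7 s; no verdict came back.

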